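# Screw the cap onto the insulated jug

### The arm

A 6-joint arm with a two-finger parallel gripper is mounted at the origin on the work surface. World frame = base frame: x ahead of the robot, y to its left, z up, the work surface at z = 0. Lengths are in m, angles in rad, forces in N, time in s.
With the tool pointing down it reaches from about 0.35 to 0.975 m from the base axis. Payload 4.9 kg.
Tool frame: the origin (TCP) lies at the very end of the fingers, on their centre line; the grasp point (between the pads) lies 19 mm behind it; y points along the fingers, z is the direction in which the jaws open and shut, and the axes are right-handed (so a half turn about y gives the same grasp; the last joint's range is limited). The gripper opens to 85 mm and grips with 20 to 120 N. Pads are 22 mm wide; open, the fingers measure 114 mm over their backs; the gripper's body (76 mm by 85 mm) begins 54 mm behind the grasp point. The pads swing forward as they close: fully open they stand 13 mm farther back than shut.
Start: joints at [-1.244, 0.053, 1.613, -0, 1.476, -0.119], TCP at [0.269, -0.564, 0.231] pointing down, gripper open.
Joint ranges: [-3.01, 3.01], [-1.01, 2.22], [0.06, 2.58], [-1.02, 4.17], [0.09, 2.62], [-3.14, 3.14]. Speed limits (rad/s): [2.57, 2.57, 3.14, 3.14, 3.14, 3.14].

### API

Orientations are given as a rotation vector (axis times angle).
In Python, from station import ctrl gives the robot as it stands.
- The arm moves only by the tool arm_command, never from a script. Its argument "steps" is a list of rows, each a list of 3 entries, a list of its own where there are three numbers: the shift along the tool's x, y, z in m, then the turn, a rotation vector about the tool's x, y, z in degrees, then the opening, from 0 (shut) to 1 (fully open). In form: [[[dx, dy, dz], [ax, ay, az], gripper], ...]. A call has 1 to 5 rows; each row is the pose to reach, as a shift and turn from the pose measured when the call began, along the tool's axes at that moment; what a row does not reach only later rows make up. A row lasts 1/10 s, in which the tool goes at most 50 mm and 8.59 degrees, less where a joint would pass 70% of its speed; a pose out of reach is approached as far as the arm can. A call with a gripper value outside its range is refused whole. The fingers move at their own pace and stop on an object; "force" is the grip in N (left out, the last holds). Time passes only in rows, so rows that repeat a pose let the fingers close. It gives the time, the measured TCP pose, the force and the opening at its end, in the units of the state.
- ctrl.get_obs(): the state, without advancing time (a new reading comes with each control period).
- ctrl.get_image(name): name is "scene" or "side" or "wrist"; returns a dict with "img" (420x560x3 uint8, red, green, blue), "camera_matrix" (3x3 intrinsics, pixels), "k1" (the pictures are not rectified: a ray, as slopes to the right and down, at radius r is drawn at 1 + k1 r^2 times it, then the intrinsics apply), "world_from_camera" (4x4, takes a point from camera to world coordinates). Camera axes: x right, y up, looking along -z (the intrinsics and any distortion apply to the point x, -y, -z); pixel columns grow to the right and rows downward; lengths in m; the calibration is good to about 2 mm. A picture is of the moment at which its call begins. There is no depth.
- ctrl.finish_job(): hands the job in, once; it reports no verdict.
Trained networks look in a picture, given as the dict that the camera call returned (one of the last four; its "shot" number tells which), for a name from the list of things; names that differ only in an ending like _2 or _b are one class to them, and where a whole thing is asked for, a point or a joint stands for the part that bears it (a point fixed in the world has none). Each returns a list of dicts, best first, with "confidence" (0 to 1); they miss things now and then, are a little off and sometimes report something else, mostly with a low value. They report only what shows in the picture. A call takes as long as a camera call. They do not tell look-alikes from the thing itself.
- ctrl.boxes_of(picture, name): "position" ([row, column] in pixels, amid what is visible of it).
The state is a dict: "t": time; "q": joint angles; "dq": joint speeds; "effort": joint torques, N m; "tool_pos": TCP position; "tool_rot": TCP orientation; "contact_force": force on the tool from outside, world axes, zero at the start; "wrist_torque": the same for the moment, N m; "opening": finger opening in m.
Only numpy, scipy, OpenCV 4.12 (cv2) and the standard library are available. Lean on these libraries where they do the work, as an engineer would, in place of code of your own. Each camera call takes 0.05 s, during which the arm holds its last target.

### The job

Close the insulated jug on the welcome tray with its green screw cap: set the cap upright on the neck with its white wing in line with the jug's handle, so that it rests on top of the threads, and turn it backward (counter-clockwise from above) until you feel it drop into the thread starts. Then screw it forward (clockwise) to the stop so that it sits fully home and level, without forcing it, and let go. Leave the other things on the desk and tray where they are.

Things in the scene. Friction and masses are not known exactly. Their poses are not given: they have to be found in the camera images.
- cap: Lime green round screw cap, loose, right way up on the desk, about 120 g. Ribbed skirt 64 mm across, 26 mm high, with a white upright bar (wing) on its flat top; 48 mm high in all. Origin: centre of the skirt's underside; z up along the axis, x along the wing. Inside, two lugs lie under the wing's ends, so the cap is the same after a half turn. The skirt clears the threads by 2 mm all round.
- wing (a point): Middle of the cap's wing, 37 mm above the cap's origin, on the axis. The wing is 46 mm long, 14 mm thick and 22 mm tall above the cap's top face.
- jug: Cream insulated jug, 104 mm across, 150 mm high to its flat shoulder, standing on the tray; held firmly, it neither slides nor turns. Origin: centre of its underside; x points to its grey handle (which reaches 93 mm from the axis, top 129 mm above the origin), z up.
- neck: Steel threaded neck on the jug, fixed, 40 mm across (51 over its threads), 22 mm high. Origin: on the jug's axis at its shoulder (150 mm above the jug's origin); z up; x lies along the wing when the cap is home (either way round). Two-start right-hand thread: clockwise from above closes. The thread turns freely (friction only) and sits at a different angle to the handle each time.
- neck_rim (a point): Centre of the neck's top rim, 22 mm above the neck's origin. Height of the cap's origin above the neck's origin: 11.5 mm resting on top of the threads, about 5 mm once dropped into the thread starts (it drops by its own weight), then falling to 2 mm with forward turning, when home: the cap's top then lies on this rim.
- thread_start (a point): Middle of one thread start (a gap in the upper thread; the other is opposite), 22 mm from the axis, 10 mm above the neck's origin, 1.15 rad counter-clockwise of the neck's x. With the wing's angle from the neck's x at 1.1 to 1.4 the cap can drop; a post stops backward turning at 1.4, a stop ends forward turning at 0. From the wing in line with the handle it is 0.7 to 1.1 rad backward.
- tray: Lime green tray 300 x 360 mm, floor 8 mm thick, rim 16 mm high, fixed. Origin: centre of its underside.
- cup_a: Upturned white paper cup on the tray, 74 mm across at its rim below, 90 mm high, loose, not to be disturbed. Origin: centre of its underside.
- cup_b: A second such cup.
- sachets: White open box of sachets on the tray, 75 x 100 mm, about 66 mm high, loose, not to be disturbed. Origin: centre of its underside.
- creamer: White creamer tub with a flat green top and no wing, 60 mm across, 40 mm high, loose on the desk, not to be disturbed. Origin: centre of its underside.
- remote: Black remote control, 150 x 45 x 18 mm, loose on the desk, not to be disturbed. Origin: centre of its underside.
- glass: Glass tumbler, 66 mm across, 100 mm high, loose on the desk, not to be disturbed. Origin: centre of its underside.
There are look-alikes about, which are no part of the job. Leave any pink look-alike of the cap alone.

How it is judged:
On the way, in this order (a step that is already met when the one before it is completed fails the run):
1. the cap is on the neck, upright, resting on top of the threads with its wing in line with the handle (within 0.35 rad) (horizontal distance between cap and neck below 0.004 m and z of cap in the frame of neck between 0.0095 and 0.0135 m and angle between the x axis of cap and the x axis of jug, either way round below 0.35 rad and angle between cap's own z axis and vertical below 0.15 rad), for 0.2 s.
2. the cap has been turned backward until it dropped into the thread starts, upright (horizontal distance between cap and neck below 0.004 m and z of cap in the frame of neck below 0.007 m and angle between cap's own z axis and vertical below 0.15 rad and angle between the x axis of cap and the x axis of neck, either way round above 0.7 rad), for 0.1 s.
At the end, for the whole second after the job is handed in: The cap is home on the neck and at rest: less than 3.3 mm above the neck's origin, within 3.5 mm of its axis, level within 0.06 rad, and turned forward to within 0.2 rad of the stop (horizontal distance between cap and neck below 0.0035 m and z of cap in the frame of neck between 0 and 0.0033 m and angle between the x axis of cap and the x axis of neck, either way round below 0.2 rad and angle between cap's own z axis and vertical below 0.06 rad and linear speed of cap below 0.02 m/s); the robot touches nothing.
It fails at once if the cap is forced onto the neck (more than 100 N) (contact force between cap and neck above 100 N).
It fails at once if a cup, the sachets, the creamer, the remote or the glass is moved by more than 25 mm (distance of any of cup_a, cup_b, sachets, creamer, remote, glass from where it was at the start of the episode above 0.025 m).
It also fails if it takes over 48 s, if anything falls off the work surface, if the arm or the gripper's body presses on something with over 40 N, if the wrist force passes 120 N, or if a joint passes its speed limit or range.

## Working session

There is one attempt and no reset: what is moved stays moved. The work goes in short steps, Python scripts to look and compute and a tool call to move; the robot and the scene stay as the last step left them, time stands still between calls to the robot, and variables do not carry over. Pictures are saved under pics/ and viewed, and the job is handed in when it is done.

Besides the shell and the picture viewer there is one more tool, called after "Request:" in YAML: its name, and indented under it one key for each argument. arm_command: Moves the arm, as the interface text tells. Its arguments: {"type":"object","properties":{"steps":{"type":"array"},"force":{"type":"number"}},"required":["steps"]}

```bash
ls; mkdir -p pics; python3 - <<'E'
from station import ctrl
import cv2,pickle
o=ctrl.get_obs(); print(o)
for n in ["scene","side","wrist"]:
    p=ctrl.get_image(n); pickle.dump(p,open(f"pics/{n}0.pkl","wb"))
    cv2.imwrite(f"pics/{n}0.png",p["img"][:,:,::-1])
    print(n,p["camera_matrix"],p["k1"],p["world_from_camera"])
    for k in ["cap","jug","neck","neck_rim","wing"]:
        print(k,[(r["position"],round(r["confidence"],2)) for r in ctrl.boxes_of(p,k)][:4])
E
```

```text
pics
{'t': 0.0, 'q': array([-1.24402403e+00,  5.33583053e-02,  1.61427818e+00, -2.39804418e-05,
        1.47602564e+00, -1.19011571e-01]), 'dq': array([-7.44005886e-04,  8.22030628e-04,  8.32307006e-04, -1.52182638e-05,
        1.10862887e-04,  7.22026304e-04]), 'effort': array([ 7.69976687e-04, -3.93688095e+01, -3.70170450e+01, -1.45359104e-04,
        7.05546045e-03,  1.25467321e-05]), 'tool_pos': array([ 0.26926431, -0.5633311 ,  0.23007158]), 'tool_rot': array([-0.44775132,  1.97645563, -1.97229367]), 'contact_force': array([ 0.55599344, -0.30303196,  0.49976941]), 'wrist_torque': array([-0.01993873,  0.0064948 , -0.02388788]), 'opening': 0.08573525427907648}
scene [[431.41304326   0.         276.642247  ]
 [  0.         431.41304326 206.98176857]
 [  0.           0.           1.        ]] -0.10358878229688004 [[ 0.84410276 -0.38042324  0.37784745  0.90069994]
 [ 0.53587075  0.622534   -0.57034547 -0.66115155]
 [-0.01825021  0.68390758  0.72934036  0.8166329 ]
 [ 0.          0.          0.          1.        ]]
cap [([370.3, 226.4], 0.73), ([162.7, 363.1], 0.69)]
jug [([206.8, 28
[... 476 characters left out ...]
0.          0.          1.        ]]
cap [([362.2, 203.8], 0.93), ([329.7, 235.9], 0.79)]
jug [([252.9, 278.5], 0.58)]
neck [([227.8, 280.5], 0.78)]
neck_rim [([225.5, 282.3], 0.9)]
wing [([365.5, 202.8], 0.91), ([327.0, 240.4], 0.56)]
wrist [[307.87916387   0.         282.31942737]
 [  0.         307.87916387 209.28646538]
 [  0.           0.           1.        ]] -0.04305008440542176 [[ 4.31789840e-01  8.67677022e-01  2.46361767e-01  3.32792402e-01]
 [-9.01973966e-01  4.15157253e-01  1.18690437e-01 -5.32762170e-01]
 [ 7.06090939e-04 -2.73461225e-01  9.61882768e-01  3.73880824e-01]
 [ 0.00000000e+00  0.00000000e+00  0.00000000e+00  1.00000000e+00]]
cap []
jug []
neck []
neck_rim []
wing []
```

View pics/scene0.png

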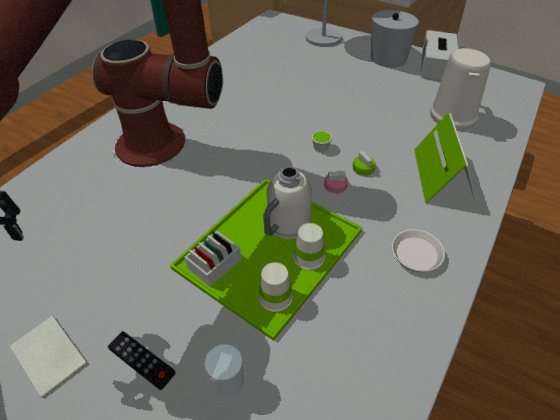

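View pics/side0.png

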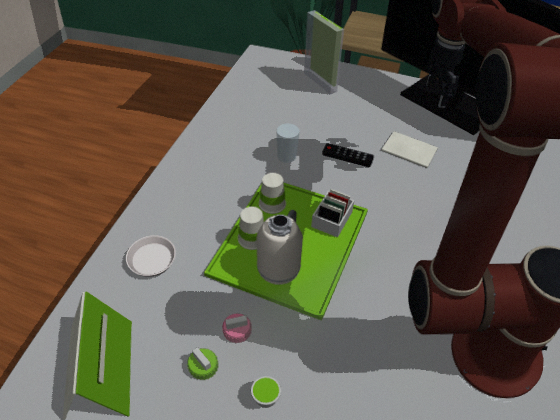

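View pics/wrist0.png

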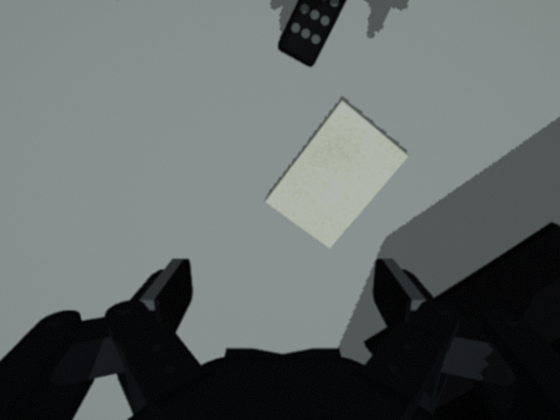

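Candidates in the scene view: the green winged cap at (365,163), the pink look-alike at (336,182) and the creamer without a wing at (322,141). In the side view they are at (203,362), (237,327) and (265,390). I choose the green winged one and will check it in a crop.

```bash
cat > h.py <<'E'
import numpy as np,cv2,pickle
from scipy.spatial.transform import Rotation as R
from scipy.optimize import least_squares
def proj(p,P):
    P=np.atleast_2d(P); T=np.linalg.inv(p["world_from_camera"]); c=P@T[:3,:3].T+T[:3,3]
    s=np.c_[c[:,0],-c[:,1]]/(-c[:,2:3]); s=s*(1+p["k1"]*(s**2).sum(1,keepdims=True))
    K=p["camera_matrix"]; return np.c_[s[:,0]*K[0,0]+K[0,2], s[:,1]*K[1,1]+K[1,2]]  # col,row
def ray(p,cr):
    K=p["camera_matrix"]; d=np.array([(cr[0]-K[0,2])/K[0,0],(cr[1]-K[1,2])/K[1,1]]); s=d.copy()
    for _ in range(20): s=d/(1+p["k1"]*(s@s))
    W=p["world_from_camera"]; v=W[:3,:3]@np.array([s[0],-s[1],-1]); return W[:3,3],v/np.linalg.norm(v)
def onz(p,cr,z):
    o,v=ray(p,cr); return o+v*(z-o[2])/v[2]
def tri(obs):
    A=np.zeros((3,3));b=np.zeros(3)
    for p,cr in obs:
        o,v=ray(p,cr);M=np.eye(3)-np.outer(v,v);A+=M;b+=M@o
    return np.linalg.solve(A,b)
def crop(p,c,r,w,h,s,name,pts=None):
    im=p["img"][:,:,::-1][max(r,0):r+h,max(c,0):c+w]; im=cv2.resize(im,None,fx=s,fy=s,interpolation=cv2.INTER_CUBIC)
    if pts is not None:
        for q in np.atleast_2d(pts):
            cv2.circle(im,(int((q[0]-c+.5)*s),int((q[1]-r+.5)*s)),2,(0,0,255),-1)
    cv2.imwrite(name,im)
def load(n): return pickle.load(open(f"pics/{n}.pkl","rb"))
E
python3 - <<'E'
from h import *
a=load("scene0");b=load("side0")
crop(a,255,120,140,130,5,"pics/c1.png"); crop(b,170,195,150,190,3,"pics/c2.png")
print("cap",tri([(a,(363.5,164)),(b,(203.5,362))]))
print("neck",tri([(a,(288.6,179.1)),(b,(280.5,227.8))]))
print("rim",tri([(a,(288.1,178.8)),(b,(282.3,225.5))]))
E
```

```text
cap [0.60447931 0.23034879 0.0166864 ]
neck [ 0.53537478 -0.0596216   0.15700559]
rim [ 0.53433246 -0.06329609  0.16073695]
```

View pics/c1.png

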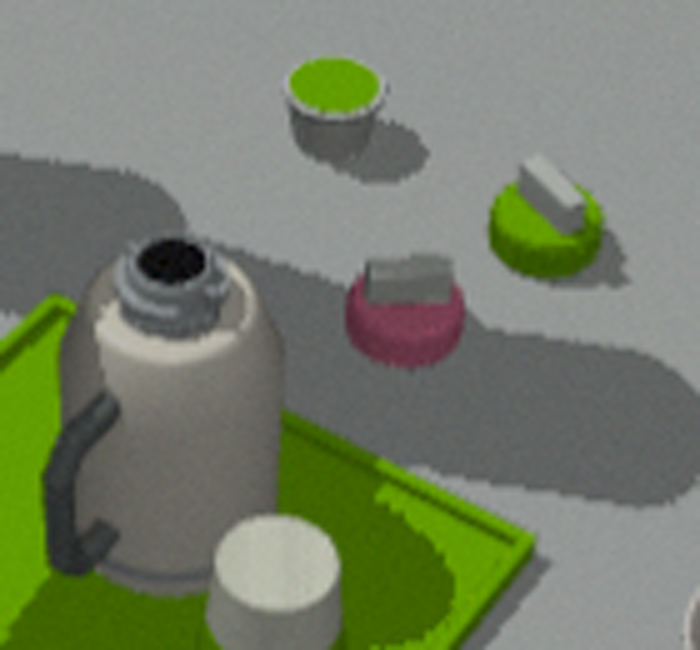

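View pics/c2.png

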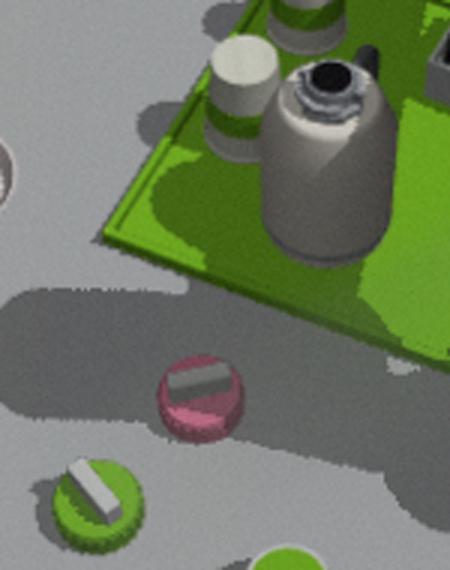

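The crop confirms it: green skirt with a white wing at scene (365,163). The pink one is at (336,182), and the creamer has no wing. Next I fit the cap, jug and handle poses.

```bash
cat >> h.py <<'E'
def circ(x,y,z,r,n=40):
    t=np.linspace(0,2*np.pi,n); return np.c_[x+r*np.cos(t),y+r*np.sin(t),0*t+z]
def rot(x,y,yaw,L):
    L=np.atleast_2d(L);c,s=np.cos(yaw),np.sin(yaw); return np.c_[x+c*L[:,0]-s*L[:,1],y+s*L[:,0]+c*L[:,1],L[:,2]]
def seg(a,b,n=15): return np.linspace(a,b,n)
def wingpts(x,y,yaw,z0=0):
    out=[]
    for z in (.026,.048):
        c=[(-.023,-.007,z),(.023,-.007,z),(.023,.007,z),(-.023,.007,z)]
        for i in range(4): out.append(seg(c[i],c[(i+1)%4]))
    L=np.vstack(out)+[0,0,z0]; return rot(x,y,yaw,L)
E
python3 - <<'E'
from h import *
a=load("scene0");b=load("side0")
n=tri([(a,(289,172.2)),(b,(280.6,220.4))]); print("rim",n, onz(a,(289,172.2),.18),onz(b,(280.6,220.4),.18))
# cap fit: silhouette of green component
def mask(p,c,r,w=36,h=36):
    im=p["img"].astype(int); g=(im[...,1]-im[...,2]>50)&(im[...,1]>im[...,0]+15); 
    wh=np.zeros_like(g)
    m=np.zeros_like(g); m[r-h//2:r+h//2,c-w//2:c+w//2]=1
    return g&m
def hull(p,P):
    m=np.zeros((420*8,560*8),np.uint8); q=(proj(p,P)+.5)*8
    cv2.fillConvexPoly(m,cv2.convexHull(q.astype(np.float32)).astype(int),1); return cv2.resize(m.astype(np.float32),(560,420),interpolation=cv2.INTER_AREA)
obs=[(a,mask(a,365,164)),(b,mask(b,203,362))]
# model green = skirt hull minus wing hull
def model(p,v):
    x,y,yw=v
    s=hull(p,np.vstack([circ(x,y,0,.032),circ(x,y,.026,.032)])); w=hull(p,wingpts(x,y,yw)); return s*(1-w)
def cost(v): return sum(((model(p,v)-m)**2).sum() for p,m in obs)
from scipy.optimize import minimize
best=None
for yw in np.arange(0,np.pi,np.pi/12):
    v=np.array([.6045,.2303,yw]); c=cost(v)
    if best is None or c<best[0]: best=(c,v)
print(best)
r=minimize(cost,best[1],method="Nelder-Mead",options=dict(initial_simplex=best[1]+np.array([[0,0,0],[.004,0,0],[0,.004,0],[0,0,.2]]),xatol=1e-4,fatol=.01,maxiter=120))
print(r.x,r.fun,[m.sum() for p,m in obs])
for o in obs:
    rr=minimize(lambda v:((model(o[0],v)-o[1])**2).sum(),r.x,method="Nelder-Mead",options=dict(initial_simplex=r.x+np.array([[0,0,0],[.004,0,0],[0,.004,0],[0,0,.2]]),xatol=1e-4,fatol=.01,maxiter=80)); print(rr.x,rr.fun)
x,y,yw=r.x
P=np.vstack([wingpts(x,y,yw),circ(x,y,0,.032),circ(x,y,.026,.032)])
crop(a,340,140,50,50,8,"pics/f1.png",proj(a,P));crop(b,178,337,50,50,8,"pics/f2.png",proj(b,P))
i=np.hstack([cv2.imread("pics/f1.png"),cv2.imread("pics/f2.png")]);cv2.imwrite("pics/f.png",i)
# jug handle
jx,jy=n[:2]; 
for k,p,c0 in (("g1",a,(235,150)),("g2",b,(235,195))):
    pts=[circ(jx,jy,.18,.020),circ(jx,jy,.158,.052),circ(jx,jy,.008,.052),circ(jx,jy,.158,.020)]
    crop(p,c0[0],c0[1],90,95,4,f"pics/{k}.png",proj(p,np.vstack(pts)))
cv2.imwrite("pics/g.png",np.hstack([cv2.imread("pics/g1.png"),cv2.imread("pics/g2.png")]))
E
```

```text
rim [ 0.53664148 -0.06099579  0.17952988] [ 0.53803178 -0.06108073  0.18      ] [ 0.53551029 -0.06120354  0.18      ]
(np.float32(230.67749), array([0.6045    , 0.2303    , 2.61799388]))
[0.6062858  0.23170931 2.61435557] 179.52723693847656 [np.int64(266), np.int64(501)]
[0.60469722 0.23522151 2.58163574] 36.11954879760742
[0.60697197 0.23071944 2.6075255 ] 127.02644348144531
```

View pics/f.png

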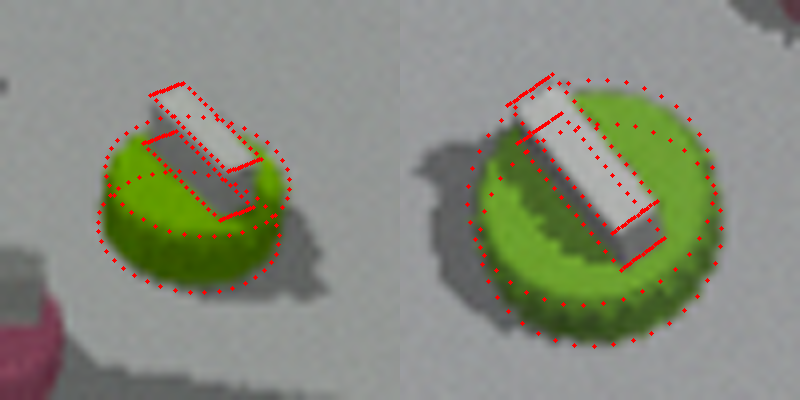

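View pics/g.png

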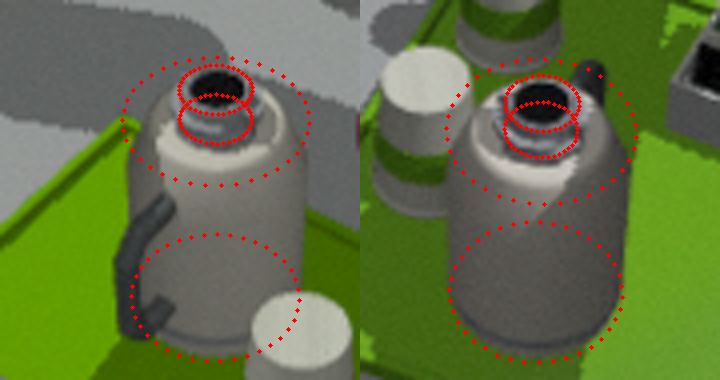

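```bash
python3 - <<'E'
from h import *
a=load("scene0");b=load("side0")
jx,jy=.5366,-.061
im=[]
for yaw in (-2.2,-2.0,-1.8):
  row=[]
  for p,c0 in ((a,(245,160)),(b,(255,195))):
    L=np.vstack([seg((.05,0,.137),(.07,0,.137)),seg((.07,0,.137),(.093,0,.12)),seg((.093,0,.12),(.093,0,.045)),seg((.093,0,.045),(.05,0,.03))])
    crop(p,c0[0],c0[1],60,80,4,"pics/t.png",proj(p,rot(jx,jy,yaw,L))); row.append(cv2.imread("pics/t.png"))
  im.append(np.hstack(row))
cv2.imwrite("pics/hd.png",cv2.resize(np.hstack(im),(800,178)) if 0 else np.vstack([np.hstack(im[:1]),np.hstack(im[2:])]))
cv2.imwrite("pics/hd2.png",im[1])
E
```

```text
(no output)
```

View pics/hd.png

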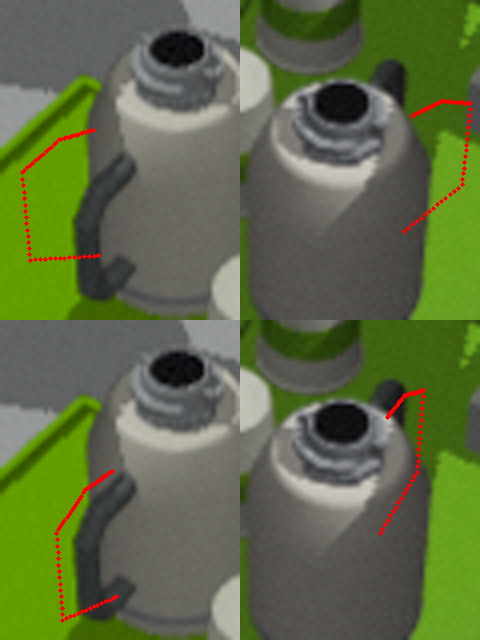

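View pics/hd2.png

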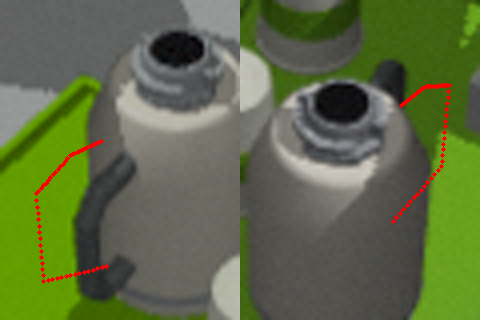

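```bash
python3 - <<'E'
from h import *
a=load("scene0");b=load("side0")
jx,jy=.5366,-.061
im=[]
for yaw in (-1.65,-1.55,-1.45):
  row=[]
  for p,c0 in ((a,(245,180)),(b,(275,195))):
    L=np.vstack([seg((.05,0,.137),(.07,0,.137)),seg((.07,0,.137),(.093,0,.12)),seg((.093,0,.12),(.093,0,.045)),seg((.093,0,.045),(.05,0,.03))])
    crop(p,c0[0],c0[1],50,65,5,"pics/t.png",proj(p,rot(jx,jy,yaw,L))); row.append(cv2.imread("pics/t.png"))
  im.append(np.vstack(row))
cv2.imwrite("pics/hd3.png",cv2.resize(np.hstack(im),None,fx=.9,fy=.9))
# pads: pose calcs
from station import ctrl
o=ctrl.get_obs(); print(R.from_rotvec(o["tool_rot"]).as_matrix().round(3))
E
```

```text
[[-0.902  0.     0.431]
 [-0.431 -0.    -0.902]
 [-0.    -1.     0.   ]]
```

View pics/hd3.png

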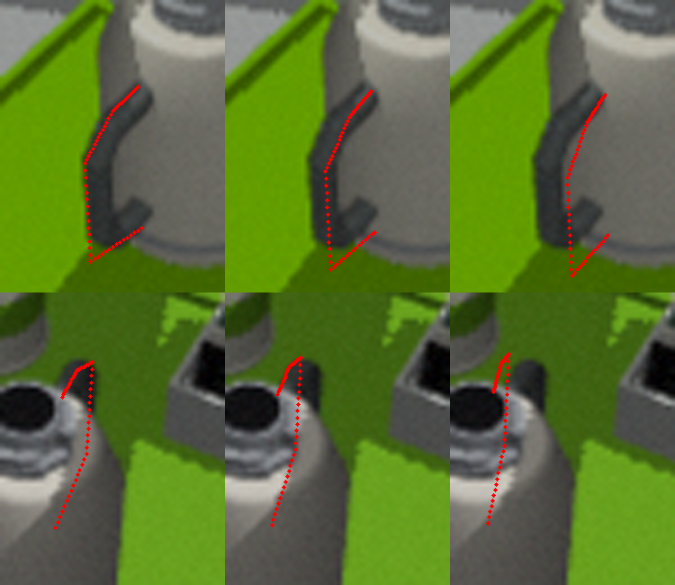

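Handle yaw is about -1.62, the cap is at (0.606, 0.232) with wing yaw about 2.61, and the neck axis is at about (0.5366, -0.061). Next I make a helper that converts world targets into tool moves.

```bash
cat >> h.py <<'E'
def tool(psi):
    c,s=np.cos(psi),np.sin(psi); return np.array([[s,0,c],[-c,0,s],[0,-1,0]])
def to(x,y,z,psi):
    from station import ctrl
    o=ctrl.get_obs(); M=R.from_rotvec(o["tool_rot"]).as_matrix()
    d=M.T@(np.array([x,y,z])-o["tool_pos"]); w=R.from_matrix(M.T@tool(psi)).as_rotvec(degrees=True)
    print("now",o["t"],o["tool_pos"].round(4),"psi",round(np.arctan2(M[1,2],M[0,2]),4),"open",round(o["opening"],4),"F",o["contact_force"].round(1),"q6",round(o["q"][5],3))
    print("shift",d.round(4),"turn",w.round(2))
E
python3 - <<'E'
from h import *
a=load("scene0");b=load("side0")
print("pink",onz(a,(336,184),.02),onz(b,(237,328),.02)); print("creamer",onz(a,(322,138),.04),onz(b,(265.5,390),.04))
to(.606,.232,.24,1.04)
E
```

```text
pink [0.57790049 0.11501867 0.02      ] [0.5664351  0.13236468 0.02      ]
creamer [0.46355306 0.24710879 0.04      ] [0.45733168 0.25266171 0.04      ]
now 0.9 [ 0.2695 -0.5639  0.2313] psi -1.125 open 0.0855 F [ 1.1 -0.8  0.5] q6 -0.119
shift [-0.6468 -0.0087 -0.573 ] turn [  -0.   -124.04    0.  ]
```

Request:
arm_command:
  steps:
    - [[-0.647,-0.009,-0.573],[0,-124,0],0.6]
    - [[-0.647,-0.009,-0.573],[0,-124,0],0.6]
    - [[-0.647,-0.009,-0.573],[0,-124,0],0.6]
    - [[-0.647,-0.009,-0.573],[0,-124,0],0.6]
    - [[-0.647,-0.009,-0.573],[0,-124,0],0.6]

```text
t: 1.4
tool_pos: [0.3673, -0.3319, 0.2341]
tool_rot: [-1.011, 1.475, -1.476]
contact_force: [1.1, 0.1, 0.4]
opening: 0.0513
```

```bash
python3 -c "
from h import *
to(.606,.232,.24,1.04)"
```

```text
now 1.4 [ 0.3673 -0.3319  0.2341] psi -0.3695 open 0.0513 F [1.1 0.1 0.4] q6 -0.516
shift [-0.6121 -0.006   0.019 ] turn [-3.000e-02 -8.076e+01  4.000e-02]
```

Request:
arm_command:
  steps:
    - [[-0.612,-0.006,0.019],[0,-80.8,0],0.6]
    - [[-0.612,-0.006,0.019],[0,-80.8,0],0.6]
    - [[-0.612,-0.006,0.019],[0,-80.8,0],0.6]
    - [[-0.612,-0.006,0.019],[0,-80.8,0],0.6]
    - [[-0.612,-0.006,0.019],[0,-80.8,0],0.6]

```text
t: 1.9
tool_pos: [0.4647, -0.1014, 0.2368]
tool_rot: [-1.366, 0.923, -0.925]
contact_force: [1.6, -0.4, -0.4]
opening: 0.051
```

```bash
python3 -c "
from h import *
to(.606,.232,.2,1.04)"
```

```text
now 1.9 [ 0.4647 -0.1014  0.2368] psi 0.3811 open 0.051 F [ 1.6 -0.4 -0.4] q6 -0.753
shift [-0.257   0.0368  0.2552] turn [-3.000e-02 -3.775e+01  9.000e-02]
```

Request:
arm_command:
  steps:
    - [[-0.257,0.0,0.255],[0,-37.8,0],0.6]
    - [[-0.257,0.0,0.255],[0,-37.8,0],0.6]
    - [[-0.257,0.0,0.255],[0,-37.8,0],0.6]
    - [[-0.257,0.02,0.255],[0,-37.8,0],0.6]
    - [[-0.257,0.037,0.255],[0,-37.8,0],0.6]

```text
t: 2.4
tool_pos: [0.5622, 0.1282, 0.2236]
tool_rot: [-1.531, 0.408, -0.415]
contact_force: [1.1, -1.0, 0.8]
opening: 0.0512
```

```bash
python3 -c "
from h import *
to(.606,.232,.15,1.04)"
```

```text
now 2.4 [0.5622 0.1282 0.2236] psi 1.0454 open 0.0512 F [ 1.1 -1.   0.8] q6 -0.95
shift [-0.0145  0.0737  0.1117] turn [-0.09  0.31  0.24]
```

Request:
arm_command:
  steps:
    - [[-0.0145,0.03,0.112],[0,0,0],0.6]
    - [[-0.0145,0.05,0.112],[0,0,0],0.6]
    - [[-0.0145,0.073,0.112],[0,0,0],0.6]
    - [[-0.0145,0.073,0.112],[0,0,0],0.6]

```text
t: 2.8
tool_pos: [0.6031, 0.2342, 0.1437]
tool_rot: [-1.536, 0.413, -0.406]
contact_force: [-1.0, -0.4, -0.8]
opening: 0.051
```

```bash
python3 - <<'E'
from h import *
from station import ctrl
p=ctrl.get_image("wrist"); pickle.dump(p,open("pics/w1.pkl","wb"))
x,y,yw=.6063,.2317,2.614
P=np.vstack([wingpts(x,y,yw),circ(x,y,0,.032),circ(x,y,.026,.032)])
q=proj(p,P); c=q.mean(0); print(c)
crop(p,max(0,int(c[0]-90)),max(0,int(c[1]-75)),180,150,4,"pics/w1.png",q)
to(.606,.232,.06,1.04)
E
```

```text
[280.97285829 209.41857726]
now 2.85 [0.6041 0.233  0.1466] psi 1.0476 open 0.0511 F [ 0.6 -0.5  0.3] q6 -0.793
shift [0.0022 0.0866 0.0004] turn [ 0.2   0.44 -0.04]
```

View pics/w1.png

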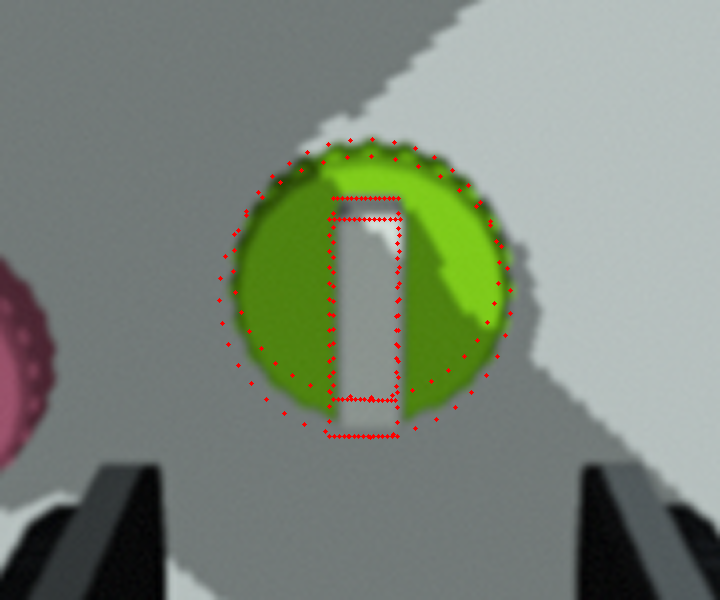

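The wrist view shows the wing centred between the pads (cap centre at crop x about 371, pad middle 370) with matching yaw, so I descend.

Request:
arm_command:
  steps:
    - [[0.002,0.03,0],[0,0.4,0],0.6]
    - [[0.002,0.06,0],[0,0.4,0],0.6]
    - [[0.002,0.08,0],[0,0.4,0],0.6]
    - [[0.002,0.1,0],[0,0.4,0],0.6]
    - [[0.002,0.108,0],[0,0.4,0],0.6]

```text
t: 3.35
tool_pos: [0.6053, 0.2305, 0.0383]
tool_rot: [-1.534, 0.418, -0.415]
contact_force: [-1.2, 0.2, -0.8]
opening: 0.0514
```

```bash
python3 - <<'E'
from h import *
from station import ctrl
p=ctrl.get_image("wrist"); cv2.imwrite("pics/w2.png",p["img"][:,:,::-1])
to(.606,.232,.0285,1.04)
E
```

```text
now 3.4 [0.6049 0.2305 0.0376] psi 1.0395 open 0.0513 F [-2.   0.3 -0.6] q6 -0.788
shift [0.0002 0.0091 0.0018] turn [ 0.28 -0.03 -0.1 ]
```

View pics/w2.png

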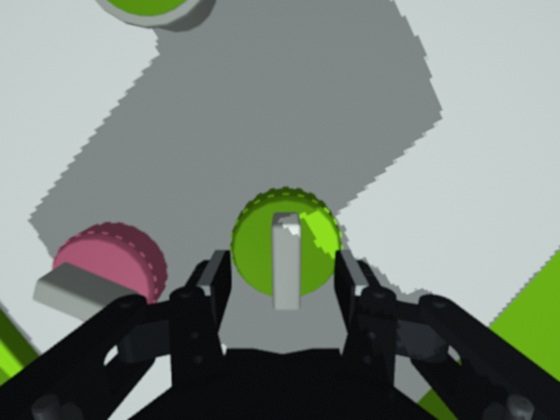

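```bash
python3 - <<'E'
from h import *
from station import ctrl
p=ctrl.get_image("wrist")
x,y,z=ctrl.get_obs()["tool_pos"]
P=np.vstack([wingpts(x,y,1.04-np.pi/2),circ(x,y,0,.032),circ(x,y,.026,.032)])
crop(p,200,170,180,150,4,"pics/w3.png",proj(p,P))
E
```

```text
(no output)
```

View pics/w3.png

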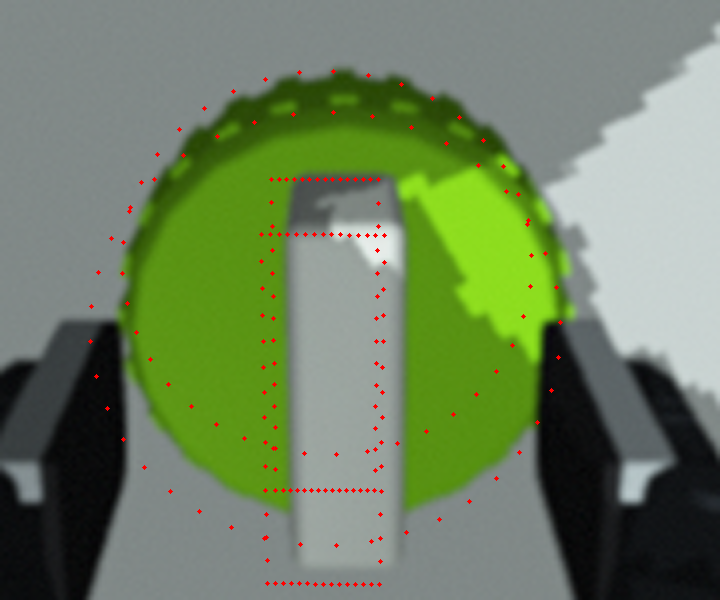

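Request:
arm_command:
  steps:
    - [[0,0.005,0.002],[0.2,0,0],0.6]
    - [[0,0.009,0.002],[0.2,0,0],0.6]
    - [[0,0.009,0.002],[0.2,0,0],0.6]
  force: 60

```text
t: 3.75
tool_pos: [0.6067, 0.2325, 0.0301]
tool_rot: [-1.53, 0.417, -0.416]
contact_force: [0.7, 0.6, 0.6]
opening: 0.0514
```

Request:
arm_command:
  steps:
    - [[0,0,0],[0,0,0],0]
    - [[0,0,0],[0,0,0],0]
    - [[0,0,0],[0,0,0],0]
    - [[0,0,0],[0,0,0],0]
    - [[0,0,0],[0,0,0],0]
  force: 60

```text
t: 4.25
tool_pos: [0.6072, 0.2327, 0.0308]
tool_rot: [-1.53, 0.416, -0.417]
contact_force: [0.1, -0.1, 2.7]
opening: 0.0128
```

```bash
python3 - <<'E'
from h import *
to(.606,.232,.0285,1.04)
E
```

```text
now 4.25 [0.6072 0.2327 0.0308] psi 1.0396 open 0.0128 F [ 0.1 -0.1  2.7] q6 -0.788
shift [-0.0007  0.0023 -0.0012] turn [-0.04 -0.02  0.01]
```

Request:
arm_command:
  steps:
    - [[0,-0.04,0],[0,0,0],0]
    - [[0,-0.08,0],[0,0,0],0]
    - [[0,-0.13,0],[0,0,0],0]
    - [[0,-0.18,0],[0,0,0],0]
    - [[0,-0.22,0],[0,0,0],0]

```text
t: 4.75
tool_pos: [0.6072, 0.2327, 0.2536]
tool_rot: [-1.529, 0.415, -0.418]
contact_force: [0.3, -0.0, -1.1]
opening: 0.0125
```

```bash
python3 - <<'E'
from h import *
to(.5366,-.061,.25,-.05)
E
```

```text
now 4.75 [0.6072 0.2327 0.2536] psi 1.0397 open 0.0125 F [ 0.3 -0.  -1.1] q6 -0.788
shift [ 0.0879  0.0032 -0.289 ] turn [-1.500e-01  6.244e+01  2.000e-02]
```

Request:
arm_command:
  steps:
    - [[0.088,0.003,-0.289],[0,62.4,0],0]
    - [[0.088,0.003,-0.289],[0,62.4,0],0]
    - [[0.088,0.003,-0.289],[0,62.4,0],0]
    - [[0.088,0.003,-0.289],[0,62.4,0],0]
    - [[0.088,0.003,-0.289],[0,62.4,0],0]

```text
t: 5.25
tool_pos: [0.5476, -0.0121, 0.2496]
tool_rot: [-1.329, 0.997, -0.997]
contact_force: [0.7, -0.1, -0.6]
opening: 0.0123
```

```bash
python3 - <<'E'
from h import *
to(.5366,-.14,.25,-.05)
E
```

```text
now 5.25 [ 0.5476 -0.0121  0.2496] psi 0.284 open 0.0123 F [ 0.7 -0.1 -0.6] q6 -0.443
shift [ 0.1197 -0.0005 -0.0464] turn [-0.06 19.14 -0.05]
```

Request:
arm_command:
  steps:
    - [[0.12,0,-0.046],[0,19.1,0],0]
    - [[0.12,0,-0.046],[0,19.1,0],0]
    - [[0.12,0,-0.046],[0,19.1,0],0]
    - [[0.12,0,-0.046],[0,19.1,0],0]
    - [[0.12,0,-0.046],[0,19.1,0],0]

```text
t: 5.75
tool_pos: [0.5367, -0.1404, 0.2488]
tool_rot: [-1.184, 1.247, -1.245]
contact_force: [0.3, 0.1, -1.1]
opening: 0.0126
```

```bash
python3 - <<'E'
from h import *
from station import ctrl
p=ctrl.get_image("wrist"); pickle.dump(p,open("pics/w4.pkl","wb")); cv2.imwrite("pics/w4.png",p["img"][:,:,::-1])
to(.5366,-.061,.25,-.05)
c=proj(p,[[.5366,-.061,.18]])[0];print(c)
x,y,z=ctrl.get_obs()["tool_pos"]
P=np.vstack([circ(.5366,-.061,.18,.02),circ(.5366,-.061,.158,.052),rot(.5366,-.061,-1.62,[[.093,0,.12],[.093,0,.05],[.07,0,.137]]),wingpts(x,y,-.05-np.pi/2,z-.0308),circ(x,y,z-.0308,.032),circ(x,y,z-.0308+.026,.032)])
crop(p,150,60,260,290,2.05,"pics/w5.png",proj(p,P))
E
```

```text
now 5.8 [ 0.5369 -0.1396  0.2489] psi -0.049 open 0.0124 F [ 0.7  0.7 -0.9] q6 -0.341
shift [-0.0785 -0.001  -0.0041] turn [ 0.01  0.06 -0.11]
[275.05536898 108.52721177]
```

View pics/w5.png

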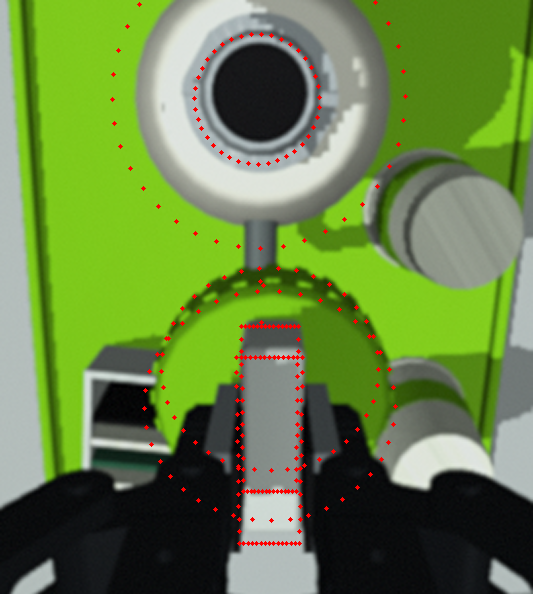

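View pics/w4.png

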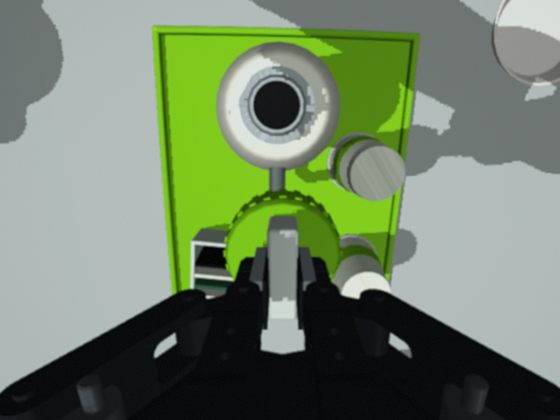

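Request:
arm_command:
  steps:
    - [[-0.04,0,-0.004],[0,0,0],0]
    - [[-0.0785,0,-0.004],[0,0,0],0]
    - [[-0.0785,0.015,-0.004],[0,0,0],0]
    - [[-0.0785,0.027,-0.004],[0,0,0],0]
    - [[-0.0785,0.027,-0.004],[0,0,0],0]

```text
t: 6.3
tool_pos: [0.5351, -0.0602, 0.2187]
tool_rot: [-1.188, 1.25, -1.24]
contact_force: [0.5, -0.2, -1.8]
opening: 0.0123
```

```bash
python3 - <<'E'
from h import *
from station import ctrl
to(.5366,-.061,.2,-.05)
x,y,z=ctrl.get_obs()["tool_pos"]; z0=z-.0308
ims=[]
for n,c0 in (("scene",(250,125)),("side",(240,170))):
    p=ctrl.get_image(n); pickle.dump(p,open(f"pics/{n}5.pkl","wb"))
    P=np.vstack([circ(x,y,z0,.032),circ(x,y,z0+.026,.032),circ(x,y,.158,.0255),circ(x,y,.008,.052)])
    crop(p,*c0,80,110,5,"pics/t.png",proj(p,P)); ims.append(cv2.imread("pics/t.png"))
cv2.imwrite("pics/s5.png",np.hstack(ims))
E
```

```text
now 6.3 [ 0.5351 -0.0602  0.2187] psi -0.0478 open 0.0123 F [ 0.5 -0.2 -1.8] q6 -0.203
shift [0.0007 0.0187 0.0016] turn [ 0.31  0.13 -0.16]
```

View pics/s5.png

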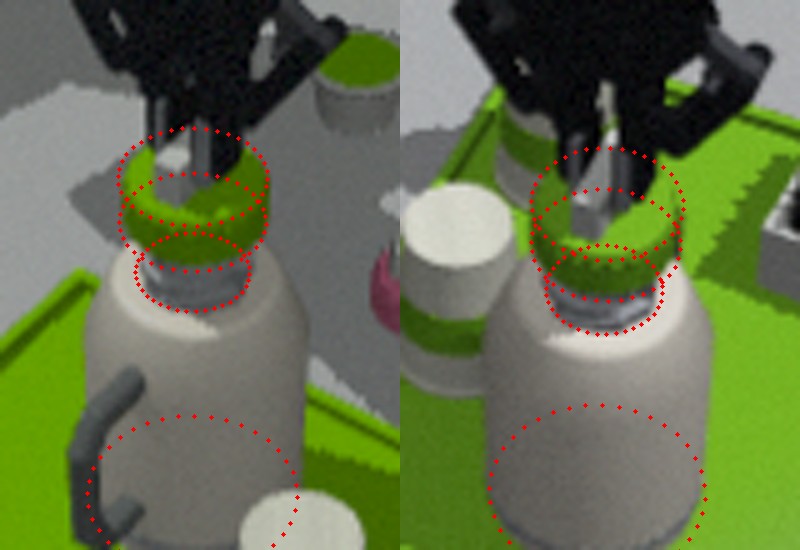

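Request:
arm_command:
  steps:
    - [[0.0007,0,0.0015],[0.3,0,-0.1],0]
    - [[0.0007,0.005,0.0015],[0.3,0,-0.1],0]
    - [[0.0007,0.009,0.0015],[0.3,0,-0.1],0]
    - [[0.0007,0.012,0.0015],[0.3,0,-0.1],0]

```text
t: 6.8
tool_pos: [0.5376, -0.0622, 0.2086]
tool_rot: [-1.183, 1.244, -1.247]
contact_force: [0.4, 0.1, -1.1]
opening: 0.0126
```

```bash
python3 - <<'E'
from h import *
to(.5366,-.061,.2,-.05)
E
```

```text
now 6.8 [ 0.5376 -0.0622  0.2086] psi -0.0498 open 0.0126 F [ 0.4  0.1 -1.1] q6 -0.204
shift [-0.0012  0.0086 -0.0011] turn [-0.17  0.01 -0.03]
```

Request:
arm_command:
  steps:
    - [[-0.0008,0.003,-0.0007],[0,0,0],0]
    - [[-0.0008,0.005,-0.0007],[0,0,0],0]
    - [[-0.0008,0.005,-0.0007],[0,0,0],0]

```text
t: 7.1
tool_pos: [0.5367, -0.0613, 0.2031]
tool_rot: [-1.183, 1.244, -1.246]
contact_force: [-0.6, 0.1, 0.1]
opening: 0.0123
```

```bash
python3 - <<'E'
from h import *
to(.5366,-.061,.2,-.05)
E
```

```text
now 7.1 [ 0.5367 -0.0613  0.2031] psi -0.0498 open 0.0123 F [-0.6  0.1  0.1] q6 -0.202
shift [-0.0003  0.0031 -0.0001] turn [-0.12  0.01 -0.04]
```

Request:
arm_command:
  steps:
    - [[0,0.001,0],[0,0,0],0]
    - [[0,0.002,0],[0,0,0],0]
    - [[0,0.003,0],[0,0,0],0]

```text
t: 7.4
tool_pos: [0.5368, -0.0613, 0.2002]
tool_rot: [-1.183, 1.244, -1.247]
contact_force: [-1.1, 0.8, 3.8]
opening: 0.0125
```

```bash
python3 - <<'E'
from h import *
to(.5366,-.061,.2,-.05)
E
```

```text
now 7.4 [ 0.5368 -0.0613  0.2002] psi -0.0498 open 0.0125 F [-1.1  0.8  3.8] q6 -0.202
shift [-0.0003  0.0002 -0.0002] turn [-0.14  0.01 -0.03]
```

Request:
arm_command:
  steps:
    - [[0,0.0008,0],[0,0,0],0]
    - [[0,0.0008,0],[0,0,0],0]
    - [[0,0.0008,0],[0,0,0],0]

```text
t: 7.7
tool_pos: [0.5369, -0.0613, 0.2002]
tool_rot: [-1.183, 1.244, -1.247]
contact_force: [-2.0, 0.4, 4.2]
opening: 0.0122
```

```bash
python3 - <<'E'
from h import *
from station import ctrl
to(.5366,-.061,.2,-.05); print(ctrl.get_obs()["wrist_torque"])
x,y,z=ctrl.get_obs()["tool_pos"]; z0=z-.0308
ims=[]
for n,c0 in (("scene",(250,135)),("side",(240,180))):
    p=ctrl.get_image(n)
    P=np.vstack([circ(x,y,z0,.032),circ(x,y,z0+.026,.032)])
    crop(p,*c0,80,80,5,"pics/t.png",proj(p,P)); ims.append(cv2.imread("pics/t.png"))
cv2.imwrite("pics/s6.png",np.hstack(ims))
E
```

```text
now 7.7 [ 0.5369 -0.0613  0.2002] psi -0.0497 open 0.0122 F [-2.   0.4  4.2] q6 -0.202
shift [-0.0003  0.0002 -0.0003] turn [-0.16  0.02 -0.03]
[ 0.08504066  0.57804967 -0.00778026]
```

View pics/s6.png

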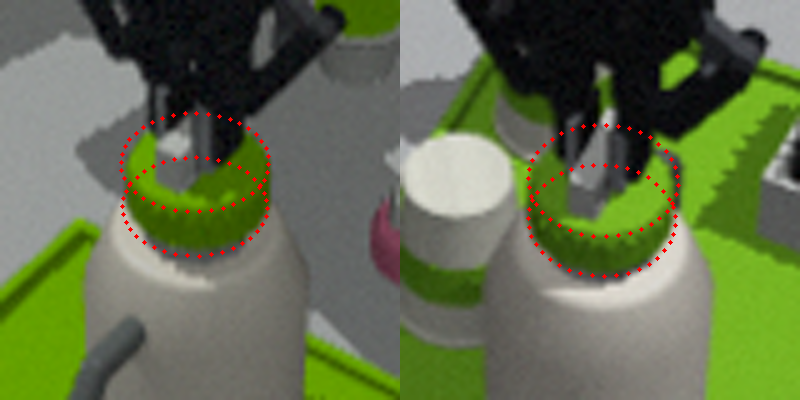

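The cap rests at TCP z 0.2002, about 11.4 mm above the neck origin as expected, with the wing in line with the handle and about 4 N contact. I now turn it backward with light downward pressure.

Request:
arm_command:
  steps:
    - [[0,0.0008,0],[0,-5,0],0]
    - [[0,0.0008,0],[0,-10,0],0]
    - [[0,0.0008,0],[0,-15,0],0]
    - [[0,0.0008,0],[0,-20,0],0]
    - [[0,0.0008,0],[0,-25,0],0]

```text
t: 8.3
tool_pos: [0.5379, -0.0615, 0.2002]
tool_rot: [-1.366, 0.913, -0.921]
contact_force: [-0.1, 0.6, 3.6]
opening: 0.0126
```

```bash
python3 - <<'E'
from h import *
from station import ctrl
to(.5366,-.061,.2,-.05); print(ctrl.get_obs()["wrist_torque"])
E
```

```text
now 8.3 [ 0.5379 -0.0615  0.2002] psi 0.3901 open 0.0126 F [-0.1  0.6  3.6] q6 -0.642
shift [-0.0009  0.0002 -0.001 ] turn [-0.33 25.21  0.07]
[ 0.11550479  0.00876821 -0.03237281]
```

Request:
arm_command:
  steps:
    - [[0,0.001,-0.0005],[0,-4,0],0]
    - [[0,0.001,-0.0005],[0,-8,0],0]
    - [[0,0.001,-0.0005],[0,-12,0],0]

```text
t: 8.6
tool_pos: [0.5385, -0.0618, 0.2002]
tool_rot: [-1.432, 0.748, -0.762]
contact_force: [-0.0, -0.1, 4.3]
opening: 0.0125
```

Request:
arm_command:
  steps:
    - [[0,0.0015,0],[0,-3,0],0]
    - [[0,0.0015,0],[0,-6,0],0]

```text
t: 8.8
tool_pos: [0.5396, -0.0615, 0.2001]
tool_rot: [-1.458, 0.664, -0.682]
contact_force: [-0.5, 2.9, 5.1]
opening: 0.0126
```

```bash
python3 - <<'E'
from h import *
from station import ctrl
to(.5366,-.061,.2,-.05); print(ctrl.get_obs()["wrist_torque"])
E
```

```text
now 8.8 [ 0.5396 -0.0615  0.2001] psi 0.7088 open 0.0126 F [-0.5  2.9  5.1] q6 -0.962
shift [-0.0023  0.     -0.0019] turn [-0.69 43.47  0.21]
[ 0.58469175  0.17015554 -0.05000554]
```

Request:
arm_command:
  steps:
    - [[-0.002,0.0005,-0.0016],[-0.6,-1,0.2],0]
    - [[-0.002,0.0015,-0.0016],[-0.6,-4,0.2],0]

```text
t: 9.0
tool_pos: [0.538, -0.0611, 0.1998]
tool_rot: [-1.483, 0.613, -0.624]
contact_force: [0.1, 0.9, 7.5]
opening: 0.0123
```

```bash
python3 - <<'E'
from h import *
from station import ctrl
to(.5366,-.061,.2,-.05); print(ctrl.get_obs()["wrist_torque"])
E
```

```text
now 9.0 [ 0.538  -0.0611  0.1998] psi 0.7799 open 0.0123 F [0.1 0.9 7.5] q6 -1.028
shift [-0.0011 -0.0002 -0.001 ] turn [-0.18 47.55  0.36]
[ 0.17609149  0.13245978 -0.08835361]
```

Request:
arm_command:
  steps:
    - [[-0.001,0.0015,-0.001],[-0.2,-3,0.2],0]
    - [[-0.001,0.002,-0.001],[-0.2,-5,0.2],0]

```text
t: 9.2
tool_pos: [0.537, -0.0611, 0.1976]
tool_rot: [-1.505, 0.547, -0.552]
contact_force: [-0.1, 0.6, -1.4]
opening: 0.0123
```

```bash
python3 - <<'E'
from h import *
from station import ctrl
to(.5366,-.061,.2,-.05); print(ctrl.get_obs()["wrist_torque"])
E
```

```text
now 9.2 [ 0.537  -0.0611  0.1976] psi 0.8687 open 0.0123 F [-0.1  0.6 -1.4] q6 -1.117
shift [-0.0003 -0.0024 -0.0002] turn [ 0.06 52.64  0.3 ]
[ 0.11319883 -0.1243885   0.00909982]
```

Force vanished and z is falling: the cap has found the starts. I follow it down.

Request:
arm_command:
  steps:
    - [[0,0.0015,0],[0,-2,0],0]
    - [[0,0.003,0],[0,-3,0],0]
    - [[0,0.0042,0],[0,-3,0],0]
    - [[0,0.0045,0],[0,-3,0],0]

```text
t: 9.6
tool_pos: [0.5369, -0.0612, 0.1936]
tool_rot: [-1.515, 0.508, -0.511]
contact_force: [-3.4, 0.9, 5.1]
opening: 0.0126
```

```bash
python3 - <<'E'
from h import *
from station import ctrl
to(.5366,-.061,.1938,.87); print(ctrl.get_obs()["wrist_torque"])
E
```

```text
now 9.6 [ 0.5369 -0.0612  0.1936] psi 0.9205 open 0.0126 F [-3.4  0.9  5.1] q6 -1.168
shift [-0.0003 -0.0002 -0.    ] turn [0.21 2.9  0.22]
[0.16338716 0.59607171 0.06992469]
```

Dropped: the cap is about 4.8 mm above the neck origin at 0.97 rad backward. Now I screw forward, following the pitch.

Request:
arm_command:
  steps:
    - [[0,0.0003,0],[0.2,4,0.2],0]
    - [[0,0.0006,0],[0.2,9,0.2],0]
    - [[0,0.0008,0],[0.2,14,0.2],0]
    - [[0,0.0011,0],[0.2,19,0.2],0]

```text
t: 10.0
tool_pos: [0.5376, -0.0614, 0.1936]
tool_rot: [-1.43, 0.766, -0.771]
contact_force: [0.2, 0.5, 5.4]
opening: 0.0125
```

```bash
python3 - <<'E'
from h import *
from station import ctrl
to(.5368,-.0612,.1938,.87); print(ctrl.get_obs()["wrist_torque"])
E
```

```text
now 10.0 [ 0.5376 -0.0614  0.1936] psi 0.585 open 0.0125 F [0.2 0.5 5.4] q6 -0.836
shift [-0.0006 -0.0002 -0.0006] turn [ -0.09 -16.33   0.16]
[-0.00942476  0.13140105  0.14491178]
```

Request:
arm_command:
  steps:
    - [[-0.0004,0.0005,-0.0004],[0,5,0],0]
    - [[-0.0004,0.0008,-0.0004],[0,10,0],0]
    - [[-0.0004,0.0011,-0.0004],[0,15,0],0]
    - [[-0.0004,0.0014,-0.0004],[0,20,0],0]

```text
t: 10.4
tool_pos: [0.5376, -0.0613, 0.1923]
tool_rot: [-1.308, 1.033, -1.04]
contact_force: [1.0, 0.4, -0.6]
opening: 0.0126
```

```bash
python3 - <<'E'
from h import *
from station import ctrl
to(.5368,-.0612,.1938,.87); print(ctrl.get_obs()["wrist_torque"])
E
```

```text
now 10.4 [ 0.5376 -0.0613  0.1923] psi 0.232 open 0.0126 F [ 1.   0.4 -0.6] q6 -0.483
shift [-0.0003 -0.0015 -0.0007] turn [ -0.2  -36.55   0.2 ]
[ 0.06634182 -0.30761919  0.03450987]
```

Request:
arm_command:
  steps:
    - [[-0.0003,0.0004,-0.0005],[0,5,0],0]
    - [[-0.0003,0.0008,-0.0005],[0,10,0],0]
    - [[-0.0003,0.0012,-0.0005],[0,15,0],0]
    - [[-0.0003,0.0015,-0.0005],[0,18,0],0]

```text
t: 10.8
tool_pos: [0.5374, -0.0612, 0.1908]
tool_rot: [-1.164, 1.267, -1.275]
contact_force: [0.6, -0.5, 2.5]
opening: 0.0119
```

```bash
python3 - <<'E'
from h import *
from station import ctrl
to(.5368,-.0612,.1938,.87); print(ctrl.get_obs()["wrist_torque"])
E
```

```text
now 10.8 [ 0.5374 -0.0612  0.1908] psi -0.0853 open 0.0119 F [ 0.6 -0.5  2.5] q6 -0.166
shift [ 0.     -0.003  -0.0006] turn [ -0.28 -54.73   0.22]
[-0.14195859  0.04737381  0.07275025]
```

Request:
arm_command:
  steps:
    - [[0,0.0003,-0.0003],[0,3,0],0]
    - [[0,0.0005,-0.0003],[0,6,0],0]

```text
t: 11.0
tool_pos: [0.5371, -0.0618, 0.1908]
tool_rot: [-1.109, 1.344, -1.354]
contact_force: [-3.1, -1.9, 4.0]
opening: 0.0118
```

```bash
python3 - <<'E'
from h import *
from station import ctrl
to(.5368,-.0612,.1938,.87); print(ctrl.get_obs()["wrist_torque"])
E
```

```text
now 11.0 [ 0.5371 -0.0618  0.1908] psi -0.1927 open 0.0118 F [-3.1 -1.9  4. ] q6 -0.058
shift [-0.0006 -0.003  -0.0004] turn [ -0.25 -60.89   0.29]
[-0.19633991  0.51854687  0.05824519]
```

Request:
arm_command:
  steps:
    - [[-0.0005,0.0002,0],[0,3,0],0]
    - [[-0.0005,0.0003,0],[0,6,0],0]

```text
t: 11.2
tool_pos: [0.5364, -0.0615, 0.1907]
tool_rot: [-1.053, 1.421, -1.43]
contact_force: [-4.5, -0.3, 4.9]
opening: 0.0124
```

```bash
python3 - <<'E'
from h import *
from station import ctrl
to(.5368,-.0612,.1938,.87); print(ctrl.get_obs()["wrist_torque"])
E
```

```text
now 11.2 [ 0.5364 -0.0615  0.1907] psi -0.2982 open 0.0124 F [-4.5 -0.3  4.9] q6 0.048
shift [-0.0004 -0.0031  0.0003] turn [ -0.12 -66.93   0.29]
[-0.02017636  0.83567193  0.96789135]
```

Torque about z jumped from 0.06 to 0.97 N m, which suggests the stop. A small confirming nudge follows.

Request:
arm_command:
  steps:
    - [[0,0,0],[0,1.5,0],0]
    - [[0,0,0],[0,1.5,0],0]

```text
t: 11.4
tool_pos: [0.5363, -0.0615, 0.1908]
tool_rot: [-1.039, 1.438, -1.448]
contact_force: [-1.3, -0.1, 3.2]
opening: 0.0124
```

```bash
python3 - <<'E'
from h import *
from station import ctrl
to(.5368,-.0612,.1938,.87); print(ctrl.get_obs()["wrist_torque"])
p=ctrl.get_image("wrist"); x,y,z=ctrl.get_obs()["tool_pos"]
crop(p,180,110,200,200,3,"pics/w7.png",proj(p,wingpts(x,y,-.3-np.pi/2,.16)))
E
```

```text
now 11.4 [ 0.5363 -0.0615  0.1908] psi -0.3225 open 0.0124 F [-1.3 -0.1  3.2] q6 0.073
shift [-0.0005 -0.003   0.0004] turn [ -0.1  -68.33   0.31]
[-0.01850355  0.47726797  1.07742144]
```

View pics/w7.png

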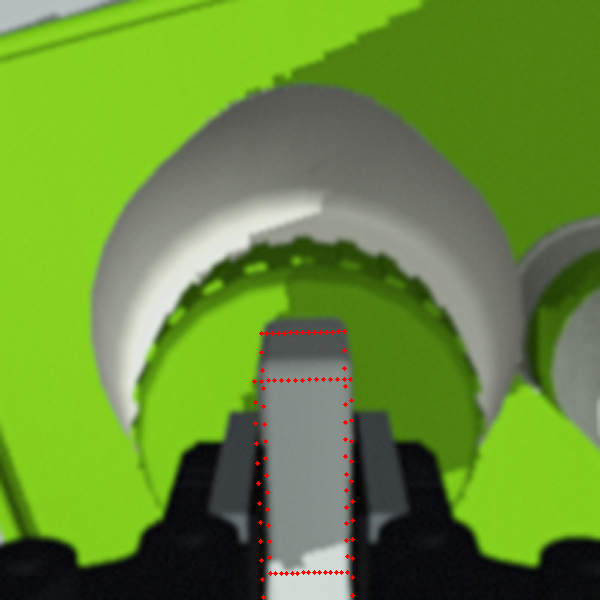

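Request:
arm_command:
  steps:
    - [[0,-0.0003,0],[0,-1,0],0.5]
    - [[0,-0.0003,0],[0,-1,0],0.5]
    - [[0,-0.0003,0],[0,-1,0],0.5]
    - [[0,-0.0003,0],[0,-1,0],0.5]
    - [[0,-0.0003,0],[0,-1,0],0.5]

```text
t: 11.95
tool_pos: [0.5364, -0.0616, 0.191]
tool_rot: [-1.049, 1.426, -1.435]
contact_force: [-0.1, -0.1, -0.1]
opening: 0.0427
```

Request:
arm_command:
  steps:
    - [[0,-0.02,0],[0,0,0],0.5]
    - [[0,-0.05,0],[0,0,0],0.5]
    - [[0,-0.08,0],[0,0,0],0.5]
    - [[0,-0.12,0],[0,0,0],0.5]

```text
t: 12.35
tool_pos: [0.5352, -0.0608, 0.3104]
tool_rot: [-1.051, 1.429, -1.434]
contact_force: [1.1, 0.2, 0.3]
opening: 0.0427
```

```bash
python3 - <<'E'
from h import *
from station import ctrl
to(.5368,-.0612,.3,-.3); print(ctrl.get_obs()["wrist_torque"])
x,y=.5367,-.0612
ims=[]
for n,c0 in (("scene",(255,140)),("side",(245,185)),("wrist",(240,180))):
    p=ctrl.get_image(n); pickle.dump(p,open(f"pics/{n}8.pkl","wb"))
    P=np.vstack([circ(x,y,.16,.032),circ(x,y,.186,.032),wingpts(x,y,-.3-np.pi/2,.16)])
    if n=="wrist": c0=tuple((proj(p,P).mean(0)-35).astype(int)); print(c0)
    crop(p,*c0,70,70,4,"pics/t.png",proj(p,P)); a=cv2.imread("pics/t.png"); crop(p,*c0,70,70,4,"pics/t.png"); ims.append(np.vstack([a,cv2.imread("pics/t.png")]))
cv2.imwrite("pics/s8.png",cv2.resize(np.hstack(ims),None,fx=.94,fy=.94))
E
```

```text
now 12.35 [ 0.5352 -0.0608  0.3104] psi -0.3056 open 0.0427 F [1.1 0.2 0.3] q6 0.056
shift [-0.0002  0.0104  0.0016] turn [-0.05 -0.32  0.19]
[-0.01610882 -0.01785315  0.07515831]
(np.int64(242), np.int64(166))
```

View pics/s8.png

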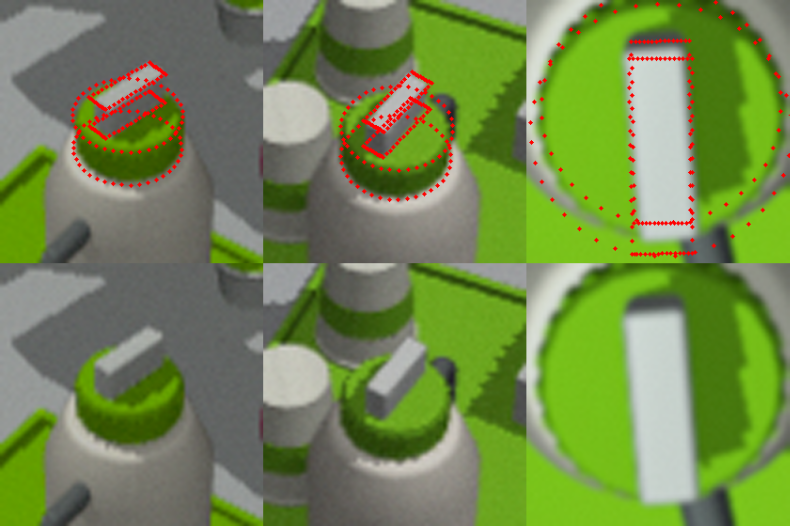

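The released cap sits flush and level in the pictures. Its wing is about 0.08 rad short of the final gripper angle, because the wing slipped in the pads at the stop. That matches a stop at tool angle about -0.23, 1.1 rad from the drop. I hand it in.

```bash
python3 - <<'E'
from station import ctrl
print(ctrl.finish_job()); print(ctrl.get_obs()["t"])
E
```

```text
the job is handed in; nothing more can be done
None
the job is handed in; nothing more can be done
```

The green cap is screwed onto the jug to the stop and released, and the job is handed in at about 12.5 s of the 48 s; no verdict was reported.

- **Placing:** I gripped the cap by its wing and set it on the threads in line with the handle. It rested about 11.4 mm above the neck's origin.
- **Backward:** it dropped to about 4.8 mm after roughly 0.9 rad backward.
- **Forward:** I turned it clockwise until the height was about 2.0 mm and the torque jumped from 0.06 to about 1 N m. Vertical force readings during the work stayed under 8 N.

**Last checks:** after release the pictures showed the cap flush and level, the arm clear above it, and force readings near zero. One small disagreement: the wing ended about 0.08 rad short of the gripper's final angle. I take this as the wing slipping in the pads at the stop, since that stop position lies about 1.1 rad from where the cap dropped in. I did not measure the positions of the cups, sachets, creamer, remote or glass again at the end.

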